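# Start the warming and stirring station

### The job

Start up the warming and stirring station with the closed fingertips, in this order: press down the raised end of the rocker on the mains unit until it has gone fully over, then push the square key on the water bath's controller fully home so that it stays down, then press the large round button on the stirrer's controller fully in, keep it in for a full second and let it come back out. Press none of the other keys, pick nothing up, leave the boxes, bottles and glassware standing where they are, and finish clear of everything.

Things in the scene. Friction and masses are not known exactly. Their poses are not given: they have to be found in the camera images.
- mains_unit: Mains unit, fixed to the bench: an off-white 110 (local x) x 130 (local y) x 55 mm box; origin: centre of its underside; local +x is its far side as it faces the robot at yaw 0, +y its left, z up. On its flat top: the black rocker in its -y half (centre at local 0, -34 mm) and two round outlets in its +y half.
- rocker (a joint): Angle of the black rocker, 56 mm long (local x) x 26 mm wide, hinged across its middle (hinge line along the mains unit's y, 60 mm above the bench). 0 = off: the half at +x stands up, its free end about 20 mm above the box top, the -x half lies level. 0.40 rad = on: the +x half lies level, its upper face 64 mm above the bench (9 mm above the box top), and the -x half stands up. No spring: it stays where left; a push straight down of 2 to 4 N on the raised half moves it.
- rocker_raised_half (a point): Point on the upper face of the rocker's raised (+x) half, 18 mm from the hinge line towards +x. It moves with the rocker, and sinks about 7 mm from off to on.
- bath_box: Controller of the water bath, loose on rubber feet, about 0.9 kg: an off-white 110 (local x) x 130 (local y) x 55 mm box; origin: centre of its underside; local +x is its far side as it faces the robot at yaw 0, +y its left, z up. Top: a long dark display along its +x edge, the square key at (-22, -34) mm and two small round keys at (-22, 22) and (-22, 46) mm.
- heat_key (a joint): Downward travel in m of the black square heating key (24 x 24 mm) on the water bath's controller: 0 = out, 0.006 = fully home. It latches: it stays down where pushed (no spring); about 2.5 N moves it.
- heat_key_top (a point): Centre of the square key's top face, 65 mm above the bench when out (10 mm above the box top); moves with the key.
- small_key_a (a joint): Downward travel in m of a small round spring key (14 mm diameter, top 10 mm above the box top), at local (-22, 22) mm on the water bath's controller; 0 = out, not to be pressed.
- small_key_b (a joint): The same for the other small round key, at local (-22, 46) mm.
- stir_box: Controller of the stirrer, loose on rubber feet, about 0.9 kg: an off-white 110 (local x) x 130 (local y) x 55 mm box; origin: centre of its underside; local +x is its far side as it faces the robot at yaw 0, +y its left, z up. Top: the large round button at (5, -32) mm, an oblong key at (-24, 34) mm, a flat round dial at (26, 34) mm.
- start_button (a joint): Downward travel in m of the black large round start button (36 mm diameter) on the stirrer's controller: 0 = out, 0.006 = fully home. Spring: fully home takes about 4.5 N, comes back out by itself.
- start_button_top (a point): Centre of the large round button's top face, 65 mm above the bench when out (10 mm above the box top); moves with the button.
- oblong_key (a joint): Downward travel in m of the oblong spring key (16 mm along x, 40 mm along y, top 10 mm above the box top) on the stirrer's controller; 0 = out, not to be pressed.
- amber_a: Amber bottle with blue cap, 52 mm diameter, 95 mm tall; stands by, not to be disturbed. Origin: centre of its underside, z up.
- amber_b: Amber bottle with blue cap, 56 mm diameter, 105 mm tall; stands by, not to be disturbed. Origin: centre of its underside, z up.
- amber_c: Amber bottle with blue cap, 50 mm diameter, 90 mm tall; stands by, not to be disturbed. Origin: centre of its underside, z up.
- beaker: Empty glass beaker, 68 mm diameter, 85 mm tall; stands by, not to be disturbed. Origin: centre of its underside, z up.
- white_jar: White jar, 52 mm diameter, 50 mm tall; stands by, not to be disturbed. Origin: centre of its underside, z up.
- dropper: White dropper bottle with a pointed tip, 42 mm diameter, 102 mm tall; stands by, not to be disturbed. Origin: centre of its underside, z up.
Things that resemble listed ones, but are neither listed nor needed, are in the scene too. Leave any purple or red look-alike of the bath_box alone. What is shaped like the stir_box but brown is not meant.

How it is judged:
By the outcome, as a careful person would: the job done as asked, in the order asked, and still so for the second after the job is handed in, with the robot touching nothing.
It also fails if it takes over 53 s, if anything falls off the work surface, if the arm or the gripper's body presses on something with over 40 N, if the wrist force passes 120 N, or if a joint passes its speed limit or range.

### The arm

A 6-joint arm with a two-finger parallel gripper is mounted at the origin on the work surface. World frame = base frame: x ahead of the robot, y to its left, z up, the work surface at z = 0. Lengths are in mm, angles in degrees, forces in N, time in s.
With the tool pointing down it reaches from about 275 to 775 mm from the base axis. Payload 14.6 kg.
Tool frame: the origin (TCP) lies midway between the tips of the shut fingers; the grasp point (between the pads) lies behind it (manip.grasp_offset is the x of the grasp point in the tool frame, in mm); x points along the fingers, y is the direction in which the jaws open and shut, and the axes are right-handed (so a half turn about x gives the same grasp; the last joint's range is limited). The gripper opens to 85 mm and grips with 20 to 120 N. Pads are 22 mm wide; open, the fingers measure 114 mm over their backs; the gripper's body (76 mm by 85 mm) begins 54 mm behind the grasp point. The pads swing forward as they close: fully open they stand 13 mm farther back than shut.
Start: joints at [-81.377, 15.075, -2.767, 72.158, 0, 81.102], TCP at [158.048, -500.649, 231.278] pointing down, gripper open.
Joint ranges: [-151.79, 151.79], [-50.71, 97.33], [-67.44, 78.34], [-121.81, 120.89], [-77.56, 73.72], [-180, 180]. Speed limits (degrees/s): [108.29, 108.29, 147.25, 159.86, 180, 180].

### API

Orientations are given as a 3x3 rotation matrix whose columns are the frame's x, y, z axes.
In Python, from rig import monitor, optics, manip gives the robot as it stands.
- The arm moves only by the tool jog_arm, never from a script. Its argument "targets" is a list of rows, each a list of 7 numbers: the shift along the tool's x, y, z in cm, then the turn, a rotation vector about the tool's x, y, z in rad, then the finger opening in cm, from 0 to 8.54. A call has 1 to 20 rows; each row is the pose to reach, as a shift and turn from the pose measured when the call began, along the tool's axes at that moment; what a row does not reach only later rows make up. A row lasts 1/10 s, in which the tool goes at most 50 mm and 8.59 degrees, less where a joint would pass 70% of its speed; a pose out of reach is approached as far as the arm can. A call with a gripper value outside its range is refused whole. The fingers move at their own pace and stop on an object; the grip force is fixed at half the most. Time passes only in rows, so rows that repeat a pose let the fingers close. It gives the time, the measured TCP pose, the force and the opening at its end, in the units of the state.
- monitor.state(): the state, without advancing time (a new reading comes with each control period).
- optics.get_image(name): name is "scene" or "top"; returns a dict with "pixels" (480x640x3 uint8, red, green, blue), "vertical_fov" (degrees; the focal length in pixels is half the picture's height over the tangent of half this angle, whatever the lens; pixels are square), "cx", "cy" (the principal point, pixels), "pose" (4x4, takes a point from camera to world coordinates). Camera axes: x right, y down, z forward; pixel columns grow to the right and rows downward; lengths in mm; the calibration is good to about 2 mm. A picture is of the moment at which its call begins. There is no depth.
- manip.sign_off(): hands the job in, once; it reports no verdict.
The state is a dict: "clock": time; "joint_positions": joint angles; "qvel": joint speeds; "effort": joint torques, N m; "position": TCP position; "tool_rot": TCP orientation; "ft_force": force on the tool from outside, world axes, zero at the start; "wrist_torque": the same for the moment, N m; "gripper_width": opening from 0.0 (shut) to 1.0 (fully open).
Only numpy, scipy, OpenCV 4.12 (cv2) and the standard library are available. Lean on these libraries where they do the work, as an engineer would, in place of code of your own. Each camera call takes 0.05 s, during which the arm holds its last target.

## Working session

There is one attempt and no reset: what is moved stays moved. The work goes in short steps, Python scripts to look and compute and a tool call to move; the robot and the scene stay as the last step left them, time stands still between calls to the robot, and variables do not carry over. Pictures are saved under pics/ and viewed, and the job is handed in when it is done.

Besides the shell and the picture viewer there is one more tool, called after "Call:" by a JSON object that holds its "op" and its "data", one argument or row to a line. jog_arm: Moves the arm, as the interface text tells. Its arguments: {"type":"object","properties":{"targets":{"type":"array","items":{"type":"array","items":{"type":"number"}}}},"required":["targets"]}

```bash
mkdir -p pics; ls; python3 - <<'E'
from rig import monitor, optics, manip
import cv2,pickle
s=monitor.state()
for k,v in s.items(): print(k,v)
print(manip.grasp_offset)
d={}
for n in("scene","top"):
    i=optics.get_image(n);d[n]=i
    cv2.imwrite(f"pics/{n}0.png",i["pixels"][:,:,::-1]); print(n,i["vertical_fov"],i["cx"],i["cy"],i["pose"])
    print([k for k in i])
pickle.dump(d,open("im0.pkl","wb"))
E
```

```text
pics
clock 0.0
joint_positions [-8.13760583e+01  1.50981055e+01 -2.80297230e+00  7.21595137e+01
  5.67623880e-04  8.11021934e+01]
qvel [-0.01308724 -0.02105228 -0.0616347   0.11216536  0.01606442 -0.02858885]
effort [ 3.55919248e-03 -6.37610865e+01  3.84566188e+01  1.35771665e-02
 -8.72446488e-07  3.03038848e-05]
position [ 158.01834613 -500.36469747  230.83676426]
tool_rot [[-1.48778944e-04  3.01067706e-01 -9.53602755e-01]
 [ 1.04705105e-03 -9.53602196e-01 -3.01067692e-01]
 [-9.99999441e-01 -1.04326330e-03 -1.73357329e-04]]
ft_force [0.21786182 0.40320983 0.73872725]
wrist_torque [ 0.00026943 -0.02833224  0.06265957]
gripper_width 1.0007182444169243
-18.700000000000003
scene 52.83307455341478 329.4513671611247 238.79635130218242 [[ 6.97361675e-01  4.98450485e-01 -5.15008552e-01  1.05929855e+03]
 [ 7.16718965e-01 -4.85776693e-01  5.00334817e-01 -6.11341861e+02]
 [-7.87018731e-04 -7.18030722e-01 -6.96010964e-01  9.02276216e+02]
 [ 0.00000000e+00  0.00000000e+00  0.00000000e+00  1.00000000e+00]]
['pixels', 'vertical_fov', 'cx', 'cy', 'pose']
top 46.401963535243134 329.1718233205312 242.24525932945596 [[ 1.36782141e-02 -9.85863572e-01  1.66990788e-01  2.47684518e+02]
 [-9.99887254e-01 -1.45206639e-02 -3.82489170e-03 -5.01237378e+01]
 [ 6.19563850e-03 -1.66919643e-01 -9.85951037e-01  1.44299453e+03]
 [ 0.00000000e+00  0.00000000e+00  0.00000000e+00  1.00000000e+00]]
['pixels', 'vertical_fov', 'cx', 'cy', 'pose']
```

View pics/scene0.png

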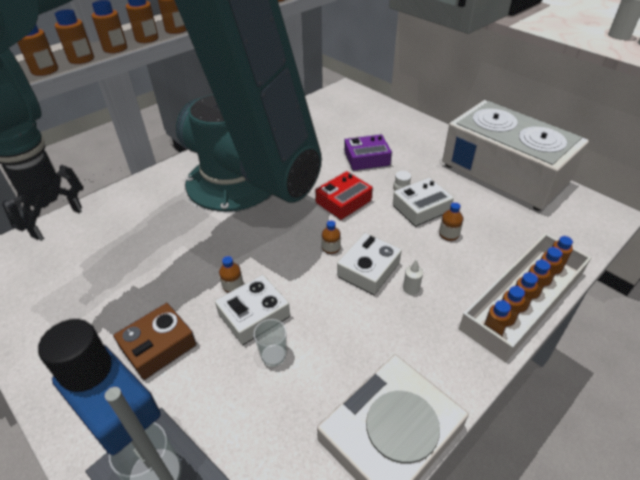

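View pics/top0.png

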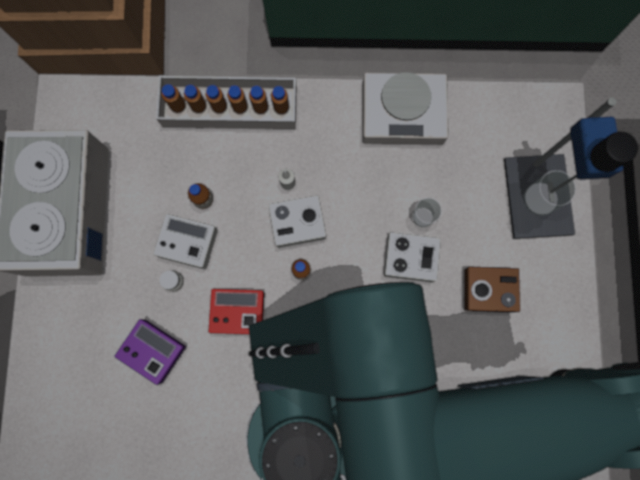

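The top view shows the mains unit at about (411,257) with its rocker at (428,257). The stirrer box is at (298,221) and its button at (309,215). The bath box is at (186,241) and its square key at (193,252). The red, purple and brown boxes are look-alikes. I'll measure the features next.

```bash
cat > h.py <<'E'
import numpy as np,cv2,pickle
def ray(i,u,v):
    f=240/np.tan(np.radians(i["vertical_fov"]/2))
    P=i["pose"]; d=P[:3,:3]@np.array([(u-i["cx"])/f,(v-i["cy"])/f,1]); return P[:3,3],d
def onplane(i,u,v,z):
    o,d=ray(i,u,v); return o+d*(z-o[2])/d[2]
def proj(i,p):
    f=240/np.tan(np.radians(i["vertical_fov"]/2)); P=i["pose"]
    c=P[:3,:3].T@(np.asarray(p,float)-P[:3,3]); return np.array([i["cx"]+f*c[0]/c[2],i["cy"]+f*c[1]/c[2]])
def boxof(i,u,v,z=55,thr=150):
    g=i["pixels"].astype(int)
E
python3 - <<'E'
from h import *
d=pickle.load(open("im0.pkl","rb"))
t=d["top"]["pixels"][:,:,::-1];s=d["scene"]["pixels"][:,:,::-1]
def crop(im,x,y,w,h,k): return cv2.resize(im[y:y+h,x:x+w],None,fx=k,fy=k,interpolation=cv2.INTER_CUBIC)
a=[crop(t,x,y,66,60,6) for x,y in((379,227),(266,191),(153,211))]
b=[crop(s,x,y,88,80,4.5) for x,y in((210,270),(326,225),(380,165))]
b=[cv2.resize(x,(396,360)) for x in b]
im=np.vstack([np.hstack(a),np.hstack(b)]); im=cv2.resize(im,(798,484))
cv2.imwrite("pics/crops.png",im)
E
```

```text
(no output)
```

View pics/crops.png

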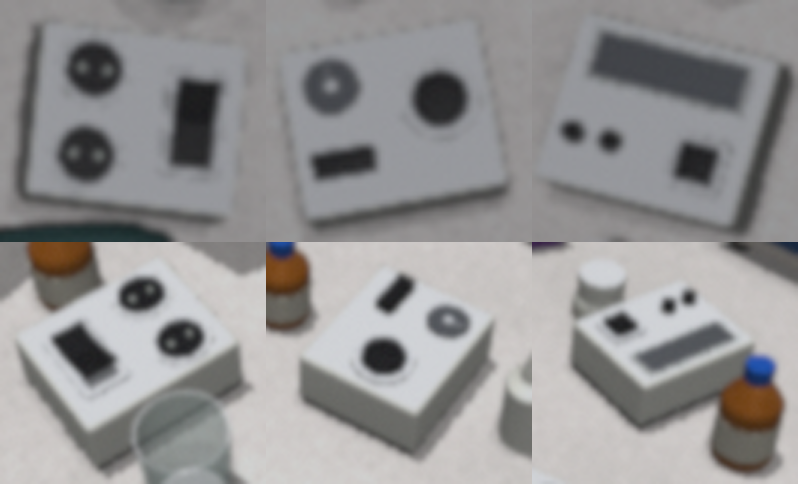

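The crops show every control clearly, with the rocker's darker half at +x. Next I'll mask the dark features and cast their centroids onto the planes at their known heights.

```bash
cat >> h.py <<'E'
def blobs(i,x,y,w,h,thr):
    g=i["pixels"][y:y+h,x:x+w].max(2)
    n,l,st,c=cv2.connectedComponentsWithStats((g<thr).astype(np.uint8))
    return [(round(c[k][0]+x,1),round(c[k][1]+y,1),int(st[k][4])) for k in range(1,n) if st[k][4]>6]
E
python3 - <<'E'
from h import *
d=pickle.load(open("im0.pkl","rb"))
for n,W in(("top",{"mains":(386,235,50,40),"stir":(270,198,54,44),"bath":(158,220,54,44)}),("scene",{"mains":(222,280,64,45),"stir":(345,233,50,42),"bath":(398,180,52,32)})):
    i=d[n]
    for k,w in W.items():
        for b in blobs(i,*w,85 if n=="top" else 90):
            print(n,k,b,onplane(i,b[0],b[1],65).round(1)[:2],onplane(i,b[0],b[1],55).round(1)[:2])
E
```

```text
top mains (np.float64(386.4), np.float64(246.9), 21) [ 471.4 -198.4] [ 473.  -199.4]
top mains (np.float64(401.9), np.float64(243.6), 123) [ 480.3 -237.1] [ 482.  -238.5]
top mains (np.float64(426.8), np.float64(256.9), 202) [ 447.7 -298.8] [ 449.1 -300.6]
top mains (np.float64(399.8), np.float64(264.7), 123) [ 427.2 -231.5] [ 428.5 -232.8]
top stir (np.float64(281.7), np.float64(212.4), 74) [555.5  65.1] [557.7  65.9]
top stir (np.float64(308.7), np.float64(214.9), 130) [550.1  -3. ] [552.3  -2.7]
top stir (np.float64(284.9), np.float64(230.9), 81) [508.2  55.7] [510.1  56.5]
top stir (np.float64(314.3), np.float64(239.7), 23) [487.  -18.2] [488.7 -18. ]
top bath (np.float64(186.5), np.float64(228.2), 319) [511.5 302. ] [513.4 304.6]
top bath (np.float64(208.4), np.float64(253.3), 64) [448.8 244.2] [450.3 246.3]
top bath (np.float64(162.6), np.float64(243.4), 15) [472.  359.3] [473.7 362.3]
top bath (np.float64(172.0), np.float64(245.5), 16) [467.1 335.6] [468.7 338.4]
top bath (np.float64(193.2), np.float64(251.0), 72) [454.  282.2] [455.5 284.6]
scene mains (np.float64(229.8), np.
[... 194 characters left out ...]
[ 436.7 -236.6] [ 429.3 -232.2]
scene mains (np.float64(269.3), np.float64(301.5), 111) [ 489.4 -242. ] [ 482.6 -237.6]
scene mains (np.float64(237.4), np.float64(306.2), 183) [ 451. -300.] [ 443.7 -296.3]
scene mains (np.float64(283.7), np.float64(319.0), 7) [ 547.5 -250. ] [ 541.4 -245.7]
scene stir (np.float64(368.3), np.float64(242.1), 65) [515.2  51.1] [508.7  59.1]
scene stir (np.float64(364.6), np.float64(262.5), 110) [555.7  -6.1] [549.7   1.1]
scene bath (np.float64(431.3), np.float64(183.0), 7) [478.3 354.7] [471.3 366.2]
scene bath (np.float64(424.9), np.float64(185.9), 8) [473.9 331.1] [466.9 342.4]
scene bath (np.float64(408.9), np.float64(191.8), 38) [459.3 278.3] [452.1 288.9]
```

Call:
{"op": "jog_arm", "data": {
  "targets": [
    [0,-2.5,-9,-0.3,0,0,0],
    [0,-5,-18,-0.6,0,0,0],
    [0,-7.5,-27,-0.9,0,0,0],
    [4,-9.7,-35.5,-1.16,0,0,0],
    [8,-9.7,-35.5,-1.16,0,0,0],
    [8,-9.7,-35.5,-1.16,0,0,0],
    [8,-9.7,-35.5,-1.16,0,0,0],
    [8,-9.7,-35.5,-1.16,0,0,0],
    [8,-9.7,-35.5,-1.16,0,0,0],
    [8,-9.7,-35.5,-1.16,0,0,0],
    [8,-9.7,-35.5,-1.16,0,0,0],
    [8,-9.7,-35.5,-1.16,0,0,0],
    [8,-9.7,-35.5,-1.16,0,0,0],
    [8,-9.7,-35.5,-1.16,0,0,0],
    [8,-9.7,-35.5,-1.16,0,0,0],
    [8,-9.7,-35.5,-1.16,0,0,0]
  ]
}}

```text
clock: 1.7
position: [467.2, -301.1, 151.1]
tool_rot: [[-0.0, 0.994, -0.105], [0.001, -0.105, -0.994], [-1.0, -0.0, -0.001]]
ft_force: [-0.0, 0.4, 0.1]
gripper_width: 0.002
```

```bash
cat >> h.py <<'E'
def look(tag):
    from rig import monitor,optics
    d={n:optics.get_image(n) for n in("scene","top")}
    pickle.dump(d,open(tag+".pkl","wb")); s=monitor.state()
    print(s["clock"],s["position"].round(1) if hasattr(s["position"],"round") else s["position"],np.round(s["tool_rot"],3).tolist(),np.round(s["ft_force"],1),s["gripper_width"])
    return d,s
def pic(i,name,x,y,w,h,k=5): 
    cv2.imwrite(name,cv2.resize(i["pixels"][y:y+h,x:x+w,::-1],None,fx=k,fy=k,interpolation=cv2.INTER_CUBIC))
E
python3 - <<'E'
from h import *
d,s=look("im1")
pic(d["scene"],"pics/s1.png",170,180,150,115)
p=s["position"];print(proj(d["top"],p),proj(d["scene"],p))
g=d["top"]["pixels"][:,:,::-1];cv2.imwrite("pics/t1.png",g)
E
```

```text
1.8 [ 467.3 -301.   151. ] [[-0.0, 0.994, -0.105], [0.001, -0.105, -0.994], [-1.0, -0.0, -0.001]] [-0.7  0.1 -0.2] -0.002734332435560646
[434.11969334 243.43930599] [236.17722469 284.77159856]
```

View pics/s1.png

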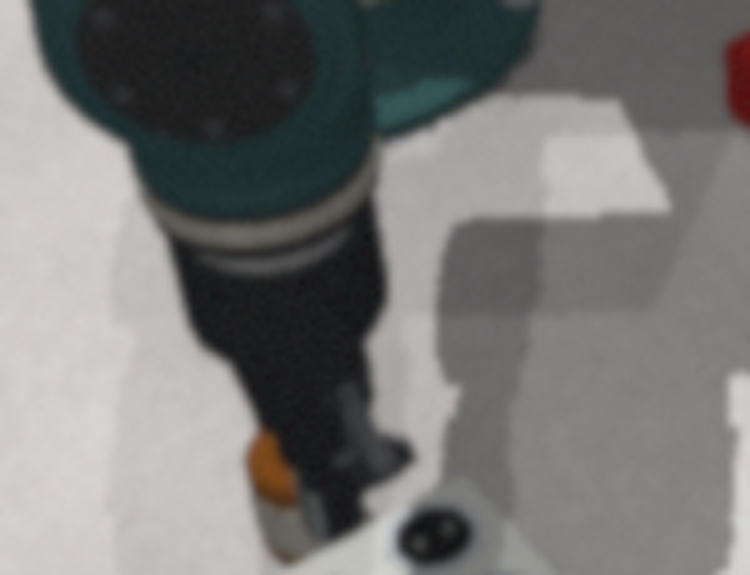

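View pics/t1.png

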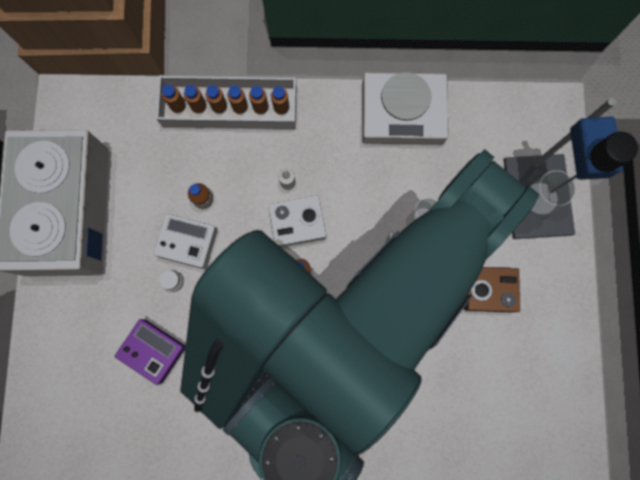

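The fingertips show in the scene view at about (237,286), against (236,285) predicted, so the calibration holds. Now I'll descend onto the rocker.

Call:
{"op": "jog_arm", "data": {
  "targets": [
    [2,0,0,0,0,0,0],
    [4.5,0,0,0,0,0,0],
    [6.5,0,0,0,0,0,0],
    [7.2,0,0,0,0,0,0],
    [7.2,0,0,0,0,0,0],
    [7.5,0,0,0,0,0,0],
    [7.8,0,0,0,0,0,0],
    [8.0,0,0,0,0,0,0],
    [8.1,0,0,0,0,0,0],
    [8.2,0,0,0,0,0,0],
    [8.3,0,0,0,0,0,0],
    [8.4,0,0,0,0,0,0],
    [8.4,0,0,0,0,0,0]
  ]
}}

```text
clock: 3.1
position: [467.1, -300.8, 66.9]
tool_rot: [[-0.0, 0.994, -0.105], [0.001, -0.105, -0.994], [-1.0, -0.001, -0.001]]
ft_force: [-0.2, -0.1, 0.7]
gripper_width: -0.001
```

Call:
{"op": "jog_arm", "data": {
  "targets": [
    [0.1,0,0,0,0,0,0],
    [0.2,0,0,0,0,0,0],
    [0.3,0,0,0,0,0,0],
    [0.3,0,0,0,0,0,0]
  ]
}}

```text
clock: 3.5
position: [467.2, -300.8, 64.0]
tool_rot: [[-0.0, 0.994, -0.105], [0.001, -0.105, -0.994], [-1.0, -0.0, -0.001]]
ft_force: [1.0, 0.6, 4.6]
gripper_width: -0.001
```

```bash
python3 - <<'E'
from h import *
d,s=look("im2")
pic(d["scene"],"pics/s2.png",180,230,130,110,6)
E
```

```text
3.6 [ 467.2 -300.8   64. ] [[-0.0, 0.994, -0.105], [0.001, -0.105, -0.994], [-1.0, -0.0, -0.001]] [0.1 0.2 5. ] -0.0011310323460127247
```

View pics/s2.png

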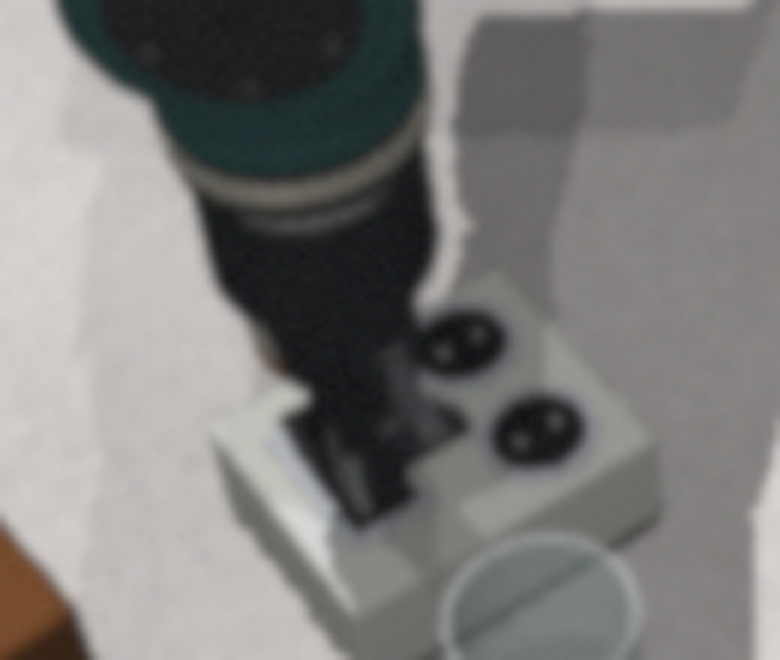

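The fingers are on the rocker's far half at z = 64.0 with 5 N. I'll push until the force climbs, to confirm the stop.

Call:
{"op": "jog_arm", "data": {
  "targets": [
    [0.05,0,0,0,0,0,0],
    [0.1,0,0,0,0,0,0],
    [0.1,0,0,0,0,0,0]
  ]
}}

```text
clock: 3.9
position: [467.3, -300.9, 63.9]
tool_rot: [[0.0, 0.994, -0.105], [0.0, -0.105, -0.994], [-1.0, 0.0, -0.0]]
ft_force: [-3.3, 1.9, 16.4]
gripper_width: -0.001
```

The stop is confirmed at z = 63.9 with 16 N. I'll lift and cross to above the bath key.

Call:
{"op": "jog_arm", "data": {
  "targets": [
    [-3,0,0,0,0,0,0],
    [-7,0,0,0,0,0,0],
    [-8.6,0,0,0,0,0,0],
    [-8.6,-0.6,-4.5,0,0,0,0],
    [-8.6,-1.2,-9.5,0,0,0,0],
    [-8.6,-1.8,-14.5,0,0,0,0],
    [-8.6,-2.5,-19.5,0,0,0,0],
    [-8.6,-3.1,-24.5,0,0,0,0],
    [-8.6,-3.8,-29.5,0,0,0,0],
    [-8.6,-4.4,-34.5,0,0,0,0],
    [-8.6,-5,-39.5,0,0,0,0],
    [-8.6,-5.7,-44.5,0,0,0,0],
    [-8.6,-6.3,-49.5,0,0,0,0],
    [-8.6,-6.9,-54.5,0,0,0,0],
    [-8.6,-7.3,-57.9,0,0,0,0],
    [-8.6,-7.3,-57.9,0,0,0,0],
    [-8.6,-7.3,-57.9,0,0,0,0],
    [-8.6,-7.3,-57.9,0,0,0,0]
  ]
}}

```text
clock: 5.7
position: [455.2, 281.7, 149.9]
tool_rot: [[-0.0, 0.994, -0.106], [-0.0, -0.106, -0.994], [-1.0, -0.0, 0.0]]
ft_force: [-0.3, -0.3, -0.8]
gripper_width: -0.002
```

```bash
python3 - <<'E'
from h import *
d,s=look("im3")
p=s["position"];print(proj(d["scene"],p), s["joint_positions"])
cv2.imwrite("pics/t3.png",d["top"]["pixels"][:,:,::-1])
cv2.imwrite("pics/s3.png",d["scene"]["pixels"][:,:,::-1])
pic(d["scene"],"pics/s3b.png",205,260,100,80,7)
E
```

```text
5.8 [455.4 281.5 150.1] [[0.0, 0.994, -0.106], [0.0, -0.106, -0.994], [-1.0, 0.0, -0.0]] [1.6 0.  0.5] -0.0018363245974107073
[412.16880791 165.40792119] [ 2.29934718e+01  1.82430209e+01 -1.11035786e+01  6.06483627e+01
  6.56435599e-03  1.19093528e+02]
```

View pics/s3.png

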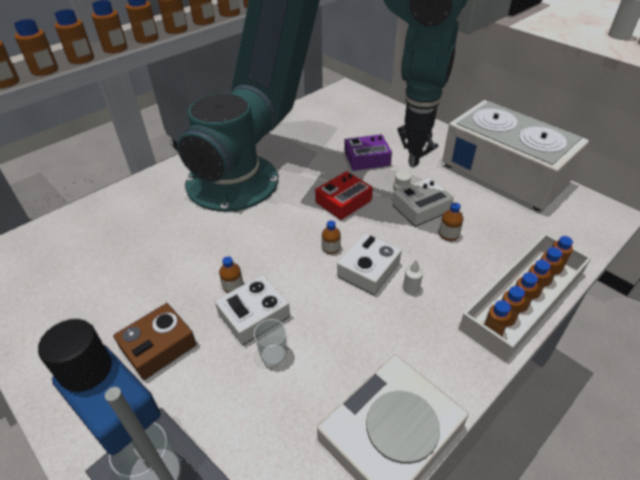

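View pics/s3b.png

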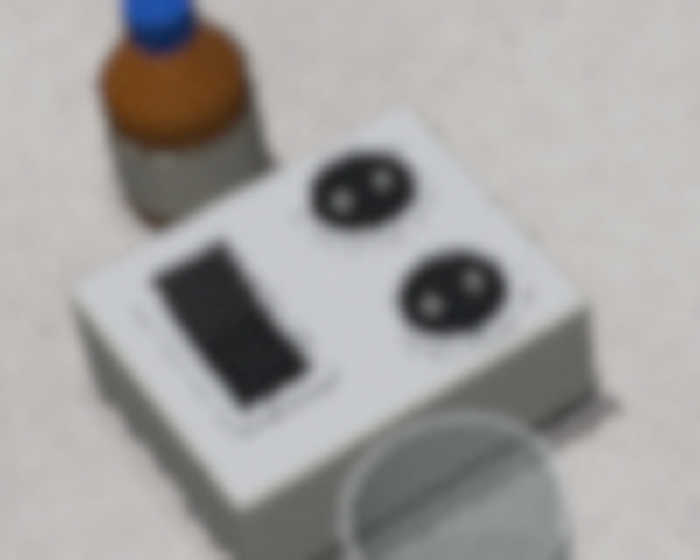

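View pics/t3.png

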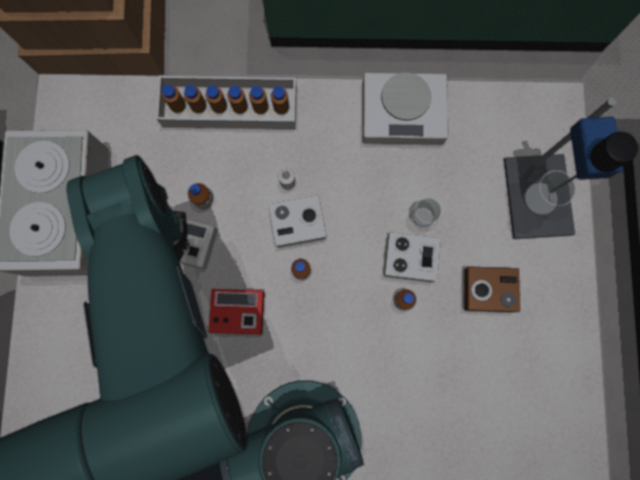

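The rocker's near half now stands up and the far half lies level. The bottle at scene (230,270) hasn't moved, and the tool sits above the bath key. Descending.

Call:
{"op": "jog_arm", "data": {
  "targets": [
    [3,0,-0.1,0,0,0,0],
    [6,0,-0.1,0,0,0,0],
    [7.7,0,-0.1,0,0,0,0],
    [7.9,0,-0.1,0,0,0,0],
    [8.2,0,-0.1,0,0,0,0],
    [8.4,0,-0.1,0,0,0,0],
    [8.5,0,-0.1,0,0,0,0],
    [8.6,0,-0.1,0,0,0,0],
    [8.7,0,-0.1,0,0,0,0],
    [8.8,0,-0.1,0,0,0,0],
    [8.8,0,-0.1,0,0,0,0]
  ]
}}

```text
clock: 6.9
position: [455.8, 282.6, 62.2]
tool_rot: [[0.001, 0.994, -0.106], [0.0, -0.106, -0.994], [-1.0, 0.001, -0.0]]
ft_force: [1.1, -0.0, 1.7]
gripper_width: -0.001
```

```bash
python3 - <<'E'
from h import *
d,s=look("im4")
pic(d["scene"],"pics/s4.png",370,110,110,110,6)
E
```

```text
7.0 [455.7 282.6  62.2] [[0.0, 0.994, -0.106], [0.0, -0.106, -0.994], [-1.0, 0.0, -0.0]] [ 1.5 -0.7  2.4] -0.0032541598460216403
```

View pics/s4.png

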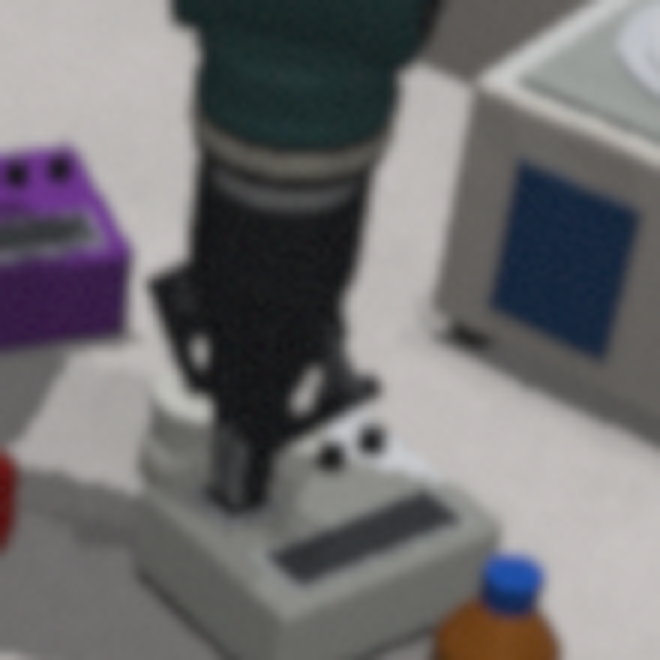

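Call:
{"op": "jog_arm", "data": {
  "targets": [
    [0.1,0,0,0,0,0,0],
    [0.2,0,0,0,0,0,0],
    [0.3,0,0,0,0,0,0],
    [0.35,0,0,0,0,0,0],
    [0.4,0,0,0,0,0,0],
    [0.4,0,0,0,0,0,0]
  ]
}}

```text
clock: 7.6
position: [455.8, 282.6, 58.9]
tool_rot: [[0.001, 0.994, -0.106], [0.001, -0.106, -0.994], [-1.0, 0.001, -0.001]]
ft_force: [-2.9, -2.0, 16.2]
gripper_width: 0.002
```

The key is home: z = 58.9 with 16 N. I'll lift and move above the stirrer button.

Call:
{"op": "jog_arm", "data": {
  "targets": [
    [-2,0,0,0,0,0,0],
    [-6,0,0,0,0,0,0],
    [-9.1,0,0,0,0,0,0],
    [-9.1,2,4.4,0,0,0,0],
    [-9.1,4,8.8,0,0,0,0],
    [-9.1,6,13.2,0,0,0,0],
    [-9.1,8,17.6,0,0,0,0],
    [-9.1,10,22,0,0,0,0],
    [-9.1,12.5,27.4,0,0,0,0],
    [-9.1,12.5,27.4,0,0,0,0],
    [-9.1,12.5,27.4,0,0,0,0],
    [-9.1,12.5,27.4,0,0,0,0]
  ]
}}

```text
clock: 8.8
position: [550.3, -2.3, 149.6]
tool_rot: [[0.0, 0.994, -0.106], [0.001, -0.106, -0.994], [-1.0, 0.0, -0.001]]
ft_force: [0.3, 0.0, 0.6]
gripper_width: 0.0
```

```bash
python3 - <<'E'
from h import *
d,s=look("im5")
a=pickle.load(open("im0.pkl","rb"))["scene"]
f=lambda i,x,y,w,h,k:cv2.resize(i["pixels"][y:y+h,x:x+w,::-1],None,fx=k,fy=k,interpolation=cv2.INTER_CUBIC)
cv2.imwrite("pics/s5.png",np.hstack([f(i,385,160,70,65,5.5) for i in(a,d["scene"])]))
pic(d["scene"],"pics/s5b.png",310,150,130,150,4)
i=d["top"]
for b in blobs(i,158,220,54,44,85): print(b,onplane(i,b[0],b[1],65).round(1))
E
```

```text
8.9 [550.4  -1.8 149.8] [[0.001, 0.995, -0.105], [0.001, -0.105, -0.995], [-1.0, 0.001, -0.001]] [ 1.1 -0.  -0.2] -0.0011048122562104415
(np.float64(186.3), np.float64(228.2), 301) [511.5 302.5  65. ]
(np.float64(208.4), np.float64(253.4), 58) [448.6 244.2  65. ]
(np.float64(162.6), np.float64(243.4), 15) [472.  359.3  65. ]
(np.float64(172.0), np.float64(245.5), 16) [467.1 335.6  65. ]
(np.float64(193.4), np.float64(251.1), 62) [453.8 281.7  65. ]
```

View pics/s5.png

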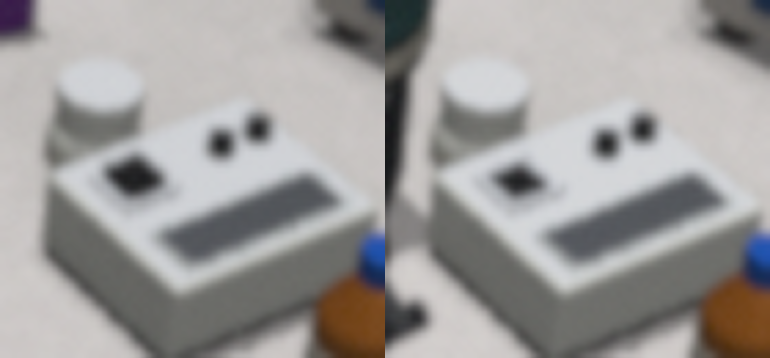

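View pics/s5b.png

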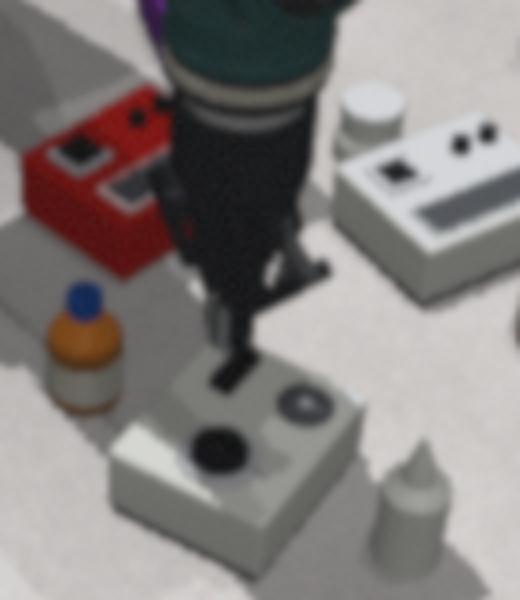

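The heat key is down (its side no longer shows in the right-hand crop) and the bath box hasn't moved. Now I'll press the start button to its stop and read the force.

Call:
{"op": "jog_arm", "data": {
  "targets": [
    [3,0,0.1,0,0,0,0],
    [6,0,0.1,0,0,0,0],
    [7.7,0,0.1,0,0,0,0],
    [8.1,0,0.1,0,0,0,0],
    [8.4,0,0.1,0,0,0,0],
    [8.6,0,0.1,0,0,0,0],
    [8.8,0,0.1,0,0,0,0],
    [9.0,0,0.1,0,0,0,0],
    [9.1,0,0.1,0,0,0,0],
    [9.15,0,0.1,0,0,0,0],
    [9.2,0,0.1,0,0,0,0],
    [9.2,0,0.1,0,0,0,0]
  ]
}}

```text
clock: 10.1
position: [550.8, -2.5, 58.8]
tool_rot: [[0.002, 0.995, -0.105], [0.001, -0.105, -0.995], [-1.0, 0.002, -0.001]]
ft_force: [-2.0, 3.2, 14.4]
gripper_width: 0.001
```

It's home at 58.8 with 14 N. I'll hold it for 1.5 s at the same push.

Call:
{"op": "jog_arm", "data": {
  "targets": [
    [0.1,0,0,0,0,0,0],
    [0.1,0,0,0,0,0,0],
    [0.1,0,0,0,0,0,0],
    [0.1,0,0,0,0,0,0],
    [0.1,0,0,0,0,0,0],
    [0.1,0,0,0,0,0,0],
    [0.1,0,0,0,0,0,0],
    [0.1,0,0,0,0,0,0],
    [0.1,0,0,0,0,0,0],
    [0.1,0,0,0,0,0,0],
    [0.1,0,0,0,0,0,0],
    [0.1,0,0,0,0,0,0],
    [0.1,0,0,0,0,0,0],
    [0.1,0,0,0,0,0,0],
    [0.1,0,0,0,0,0,0]
  ]
}}

```text
clock: 11.6
position: [550.9, -2.5, 58.8]
tool_rot: [[0.003, 0.995, -0.105], [0.001, -0.105, -0.995], [-1.0, 0.003, -0.001]]
ft_force: [-5.0, 3.0, 17.4]
gripper_width: -0.003
```

Still held at 58.8 with 17 N. I'll release it straight up and move clear.

Call:
{"op": "jog_arm", "data": {
  "targets": [
    [-1,0,0,0,0,0,0],
    [-4,0,0,0,0,0,0],
    [-9,0,0,0,0,0,0],
    [-13,0,0,0,0,0,0],
    [-17,0,0,0,0,0,0],
    [-17,-5,0,0,0,0,0],
    [-17,-10,0,0,0,0,0],
    [-17,-15,0,0,0,0,0],
    [-17,-15,0,0,0,0,0],
    [-17,-15,0,0,0,0,0]
  ]
}}

```text
clock: 12.6
position: [400.6, 12.9, 229.1]
tool_rot: [[0.005, 0.994, -0.105], [0.0, -0.105, -0.994], [-1.0, 0.005, -0.001]]
ft_force: [0.6, 0.1, 0.9]
gripper_width: 0.001
```

```bash
python3 - <<'E'
from h import *
d,s=look("im6")
a=pickle.load(open("im0.pkl","rb"))
cv2.imwrite("pics/s6.png",d["scene"]["pixels"][:,:,::-1])
f=lambda i,x,y,w,h,k:cv2.resize(i["pixels"][y:y+h,x:x+w,::-1],None,fx=k,fy=k,interpolation=cv2.INTER_CUBIC)
cv2.imwrite("pics/s6b.png",np.vstack([np.hstack([f(i["scene"],*w) for w in((205,265,90,60,4),(330,230,90,60,4))]) for i in(a,d)]))
E
```

```text
12.7 [402.   12.7 228.6] [[0.004, 0.994, -0.105], [0.001, -0.105, -0.994], [-1.0, 0.004, -0.001]] [ 0.2 -0.3  0. ] -0.001293163440393731
```

View pics/s6.png

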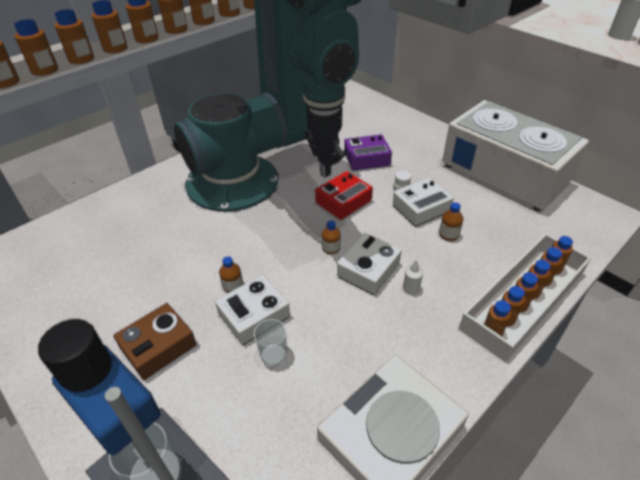

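View pics/s6b.png

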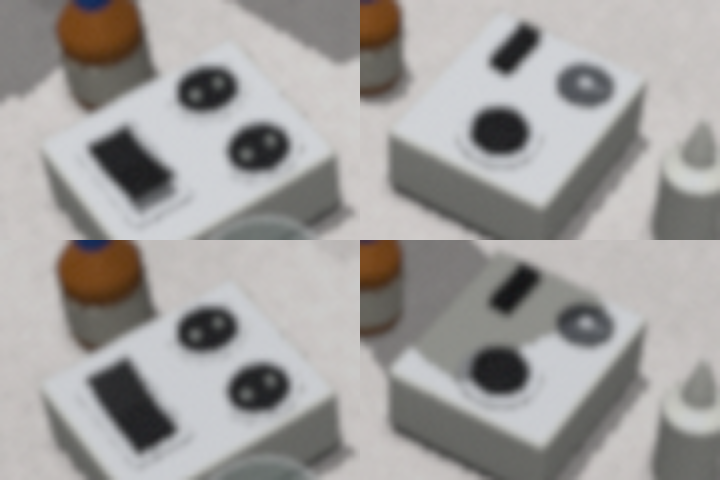

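The before-and-after crops show the rocker fully over and the start button back out. The boxes, bottles and glassware haven't moved, and the tool is clear at scene (325,170).

```bash
python3 -c "
from rig import manip
print(manip.sign_off())"
```

```text
the job is handed in; nothing more can be done
None
```

I started up the station in the order you asked, and handed the job in at about 12.7 s with the arm clear of everything.

| Step | Stopped at (z) | Push at the stop | Result in the last pictures |
|---|---|---|---|
| Mains rocker | 63.9 mm (64 expected) | 16 N | Fully over, with the far half level and the near half up |
| Bath square key | 58.9 mm (59 expected) | 16 N | Down and staying down |
| Stirrer button | 58.8 mm (59 expected) | 14–17 N, held over 1.5 s | Back out |

By eye, none of the boxes, bottles or glassware moved, and the tool only came down on the three controls. The final wrist force was about zero. No check failed or disagreed. I judged the other keys from the pictures only, as their travel isn't reported.

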